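Set the wind-up bell timer for the bottle soak

ROBOT

A 6-joint arm with a two-finger parallel gripper is mounted at the origin on the work surface. World frame = base frame: x ahead of the robot, y to its left, z up, the work surface at z = 0. Lengths are in m, angles in rad, forces in N, time in s.
With the tool pointing down it reaches from about 0.425 to 0.95 m from the base axis. Payload 3.5 kg.
Tool frame: the origin (TCP) lies midway between the tips of the shut fingers; the grasp point (between the pads) lies 19 mm behind it; z points along the fingers, y is the direction in which the jaws open and shut (so a half turn about z gives the same grasp; the last joint's range is limited). The gripper opens to 85 mm and grips with 20 to 120 N. Pads are 22 mm wide; open, the fingers measure 114 mm over their backs; the gripper's body (76 mm by 85 mm) begins 54 mm behind the grasp point. The pads swing forward as they close: fully open they stand 13 mm farther back than shut.
Start: joints at [1.16, 0.286, 1.577, -0, 1.279, -0.15], TCP at [0.174, 0.652, 0.231] pointing down, gripper open.
Joint ranges: [-2.77, 2.77], [-0.9, 2.22], [0.21, 2.48], [-1.53, 4.67], [0.24, 2.81], [-2.84, 2.84]. Speed limits (rad/s): [2.79, 2.79, 3.14, 3.14, 3.14, 3.14].

INTERFACE

Orientations are given as a unit quaternion [x, y, z, w].
In Python, from plant import * gives the robot as it stands.
- The arm moves only by the shell command python3 -m jog 'ROWS' [FORCE]. ROWS is a JSON object of lists of equal length, an entry for each row: "travel": the shift along the world's x, y, z in mm, a list of three; "dr": the turn, a rotation vector about the world's x, y, z in degrees, a list of three; "jaw": the closure in counts, from 0 (fully open) to 255 (shut). In form: {"travel": [[x, y, z], ...], "dr": [[wx, wy, wz], ...], "jaw": [jaw, ...]}. A call has 1 to 5 rows; each row shifts and turns the commanded pose from where the row before left it; what a row does not reach is not made up. A row lasts 1/12 s, in which the tool goes at most 41.7 mm and 7.16 degrees, less where a joint would pass 70% of its speed; a pose out of reach is approached as far as the arm can. A call is refused whole if a number of a shift passes 41.7 or a number of a turn 7.16, either way. A call with a gripper value outside its range is refused whole. The fingers move at their own pace and stop on an object; FORCE is the grip in N (left out, the last holds). Time passes only in rows, so rows that do not move let the fingers close. It gives the time, the measured TCP pose, the force and the opening at its end, in the units of the state.
- get_state(): the state, without advancing time (a new reading comes with each control period).
- read_camera(name): name is "side" or "top" or "wrist"; returns the picture (420x560x3 uint8, red, green, blue); there is no depth.
- camera_info(name): a dict with "K" (3x3 intrinsics, pixels), "R" (3x3) and "t" (3): a world point X has camera coordinates R X + t; the wrist camera has in their place "mount" (4x4, takes a point from camera to tool coordinates, whose origin is the TCP and whose axes are the flange's). Camera axes: x right, y down, z forward; pixel columns grow to the right and rows downward; lengths in m; the calibration is good to about 2 mm. A picture is of the moment at which its call begins: read the wrist's pose just before it. camera_info takes no time and is no camera call.
- sign_off(): hands the job in, once; it reports no verdict.
The state is a dict: "time": time; "qpos": joint angles; "dq": joint speeds; "joint_efforts": joint torques, N m; "eef_pos": TCP position; "tcp_rot": TCP orientation; "contact_force": force on the tool from outside, world axes, zero at the start; "wrist_torque": the same for the moment, N m; "opening": opening from 0.0 (shut) to 1.0 (fully open).
Only numpy, scipy, OpenCV 4.12 (cv2) and the standard library are available. Lean on these libraries where they do the work, as an engineer would, in place of code of your own. Each camera call takes 0.05 s, during which the arm holds its last target. There are 200 camera calls.

TASK

Start the ten-minute soak of the cage bottles on the wind-up bell timer that stands on the steel tray: turn its knob clockwise past the broad 15-minute top mark, so that the bell is wound, then back down to the 10-minute mark, and let go. The timer is light and stands loose, so bear down on the knob enough (about 12 N) that the case stays where it stands and does not turn with the knob, but never lean on it hard (20 N or more). Leave the other things on the bench where they are.

Things in the scene. Friction and masses are not known exactly. Their poses are not given: they have to be found in the camera images.
- timer: Wind-up bell timer, loose, 0.25 to 0.36 kg, on four small rubber feet on the tray: white drum 100 mm across, 46 mm high, steel band. Origin: centre of its underside, on the knob's axis; z up. If it is not pressed down, turning the knob turns the whole timer instead: the knob takes 0.17 N m to turn either way, and pressing down on it with 10 to 16 N holds the case.
- timer_rim (a point): Point at the 0 mark: on the drum's top edge, 50 mm from the axis towards the timer's -x, 46 mm above its underside. Minute marks on the drum's top run clockwise seen from above (-x, then +y, then +x), 8 degrees a minute; long marks at 0, 5 (40 deg), 10 (80 deg) and 15 minutes (120 deg); the last, the top mark, is three times as broad.
- dial (a joint): Angle (rad) of the timer's black knob, clockwise from above positive: 0 at the 0 mark, 0.698 at 5, 1.396 at 10, 2.094 at 15 minutes (top mark); hard stop at 2.374. It stays where it is left. The knob: a disc 62 mm across with an upright bar 48 mm long, 15 mm thick, to be pinched across its thickness from above. At 0 the bar lies along the timer's x, its white-striped, pointing end at -x.
- knob_seat (a point): Point fixed in the timer on the knob's axis, 54 mm above its underside, where the disc's underside lies when the knob is down on its seat. Above this point then: disc 0 to 5 mm, bar 4.5 to 38.5 mm. The knob floats: it may stand up to 5 mm higher (not reported); 1.5 N moves it down to its seat, below which it bears on a spring of 7 N/mm with 5 mm of travel.
- tray: Fixed low stainless tray 300 x 440 mm under the timer, floor 6 mm thick, rim 12 mm high. Origin: centre of its underside, on the bench.
- bottle_a: Bystander: clear cage water bottle, 66 mm across, 150 mm tall, on the tray. Origin: centre of its underside.
- bottle_b: Bystander: a second bottle like it, on the tray. Origin: centre of its underside.
- cup: Bystander: steel bowl 72 mm across, 50 mm high, on the tray. Origin: centre of its underside.
- weight: Bystander: small brass balance weight, 40 mm across, 40 mm tall, on the tray. Origin: centre of its underside.
- hopper: Bystander: clear open box 160 x 130 x 60 mm on the bench. Origin: centre of its underside.
- jar: Bystander: white jar 72 mm across, 100 mm tall, on the bench. Origin: centre of its underside.
- scoop: Bystander: steel spoon 200 mm long lying on the bench. Origin: under its middle.
Things that resemble listed ones, but are neither listed nor needed, are in the scene too. Leave any purple look-alike of the timer alone.

How it is judged:
By the outcome, as a careful person would: the job done as asked, in the order asked, and still so for the second after the job is handed in, with the robot touching nothing.
It also fails if it takes over 51 s, if anything falls off the work surface, if the arm or the gripper's body presses on something with over 40 N, if the wrist force passes 120 N, or if a joint passes its speed limit or range.

## Working session

There is one attempt and no reset: what is moved stays moved. The work goes in short steps, Python scripts to look and compute and a shell command to move; the robot and the scene stay as the last step left them, time stands still between calls to the robot, and variables do not carry over. Pictures are saved under pics/ and viewed, about 8 in all and at most 12, crops included, and the job is handed in when it is done.

```bash
mkdir -p pics; ls; python3 - <<'E'
from plant import *
import cv2,numpy as np
a=read_camera("top");b=read_camera("side")
cv2.imwrite("pics/top0.png",a[:,:,::-1]);cv2.imwrite("pics/side0.png",b[:,:,::-1])
for n in("top","side","wrist"):print(n,camera_info(n))
print(get_state())
E
```

```text
pics
top {'K': array([[516.73428883,   0.        , 278.27193564],
       [  0.        , 516.73428883, 209.68645141],
       [  0.        ,   0.        ,   1.        ]]), 'R': array([[-1.17845717e-02, -9.99928916e-01, -1.81300631e-03],
       [-9.90722580e-01,  1.19215261e-02, -1.35375946e-01],
       [ 1.35387937e-01,  2.00838747e-04, -9.90792645e-01]]), 't': array([0.06572075, 0.43692879, 1.48565508])}
side {'K': array([[486.88209247,   0.        , 283.00713939],
       [  0.        , 486.88209247, 204.16758137],
       [  0.        ,   0.        ,   1.        ]]), 'R': array([[ 0.82501614, -0.56478816, -0.01904462],
       [-0.44228011, -0.6243507 , -0.64387461],
       [ 0.35176223,  0.53963   , -0.76489397]]), 't': array([-0.33705959,  0.26065381,  0.99655377])}
wrist {'K': array([[315.67219568,   0.        , 281.40491069],
       [  0.        , 315.67219568, 212.23675616],
       [  0.        ,   0.        ,   1.        ]]), 'mount': array([[ 1.20320475e-03, -9.50157431e-01, -3.11768197e-01,
         7.95856851e-02],
       [ 9.99999228e-01,  1.24030561e-03,  7.92839881e-05,
   
[... 194 characters left out ...]

{'time': 0.1, 'qpos': array([ 1.15999136e+00,  2.87105853e-01,  1.57803289e+00,  8.78361146e-07,
        1.27858071e+00, -1.49983328e-01]), 'dq': array([-1.47855176e-03,  4.77773135e-05, -1.37596324e-03,  1.00517867e-03,
       -8.12347447e-04,  9.53412682e-04]), 'joint_efforts': array([ 3.29925815e-04, -4.07294583e+01, -2.93700224e+01, -1.50002479e-04,
        3.39299026e-03, -1.00856646e-06]), 'eef_pos': array([0.17378752, 0.65163441, 0.23006506]), 'tcp_rot': array([ 1.30041539e-01,  9.91507976e-01, -1.02175166e-03, -2.94682695e-04]), 'contact_force': array([ 0.29407233, -0.12531925,  0.2180166 ]), 'wrist_torque': array([0.00718646, 0.01025889, 0.02192237]), 'opening': 0.9956023528896394}
```

View pics/top0.png

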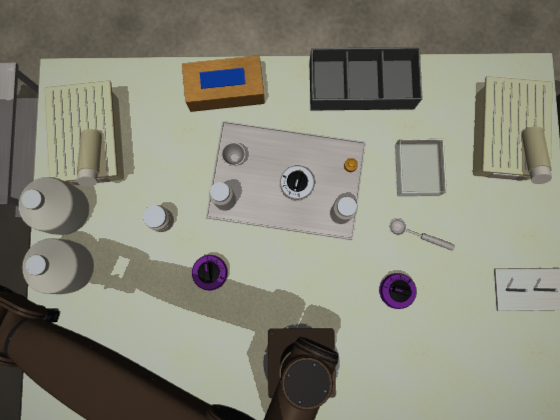

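View pics/side0.png

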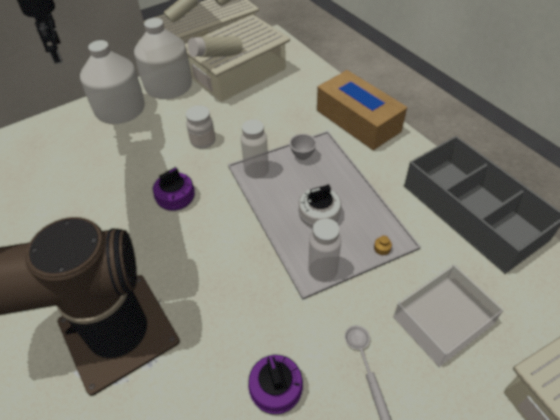

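Candidates for the timer are the white drum at top (297,182) / side (320,203), and two purple look-alikes at top (210,272) and (398,291). The jar at (157,217) and the bottle caps at (221,193) and (345,208) are also white, but have no knob. I choose the white drum with the black knob on the tray and will check it in a crop.

```bash
cat > h.py <<'E'
import numpy as np,cv2
from plant import *
from scipy.spatial.transform import Rotation as Ro
def cam(n):
    c=camera_info(n)
    if n!="wrist": return c["K"],np.array(c["R"]),np.array(c["t"])
    s=get_state();M=np.array(c["mount"]);T=np.eye(4);T[:3,:3]=Ro.from_quat(s["tcp_rot"]).as_matrix();T[:3,3]=s["eef_pos"]
    W=np.linalg.inv(T@M);return c["K"],W[:3,:3],W[:3,3]
def ray(c,uv,z):
    K,R,t=c;o=-R.T@t;d=R.T@np.linalg.solve(K,[uv[0],uv[1],1.]);return o+d*(z-o[2])/d[2]
def proj(c,X):
    K,R,t=c;p=K@(R@np.array(X)+t);return p[:2]/p[2]
E
python3 - <<'E'
from h import *
a=cv2.imread("pics/top0.png");b=cv2.imread("pics/side0.png")
A=cv2.resize(a[157:207,270:325],None,fx=8,fy=8,interpolation=cv2.INTER_CUBIC)
B=cv2.resize(b[175:230,290:350],None,fx=6,fy=6,interpolation=cv2.INTER_CUBIC)
h=max(A.shape[0],B.shape[0]);f=lambda i:cv2.copyMakeBorder(i,0,h-i.shape[0],0,0,0)
cv2.imwrite("pics/c0.png",np.hstack([f(A),f(B)]))
c=cam("top")
for z in(.052,.098):print(z,ray(c,(297,182),z))
for n,p,z in(("a",(221,187),.156),("b",(347,203),.156),("wt",(351,164),.046),("cup",(234,154),.05)):print(n,ray(c,p,z))
E
```

```text
0.052 [0.5153087  0.00504805 0.052     ]
0.098 [0.50651452 0.00676339 0.098     ]
a [0.48417927 0.21454824 0.156     ]
b [ 0.43636115 -0.12460894  0.156     ]
wt [ 0.56825279 -0.15457878  0.046     ]
cup [0.601534   0.18857666 0.05      ]
```

View pics/c0.png

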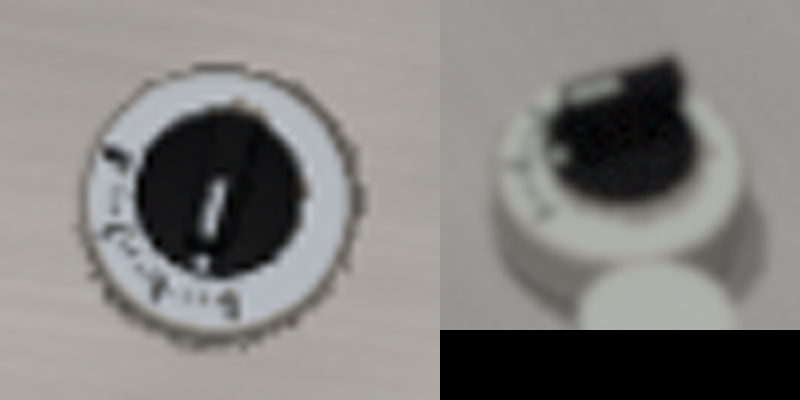

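The crop confirms a white drum with a black knob. Marks run from about crop (230,305), the 0, clockwise to the broad mark at (115,155). The striped end is at (203,262), so the dial reads about 20°, and the current tool yaw is already nearly aligned with the bar. I'll move above it.

```bash

python3 -m jog '{"travel":[[28,-26,0],[28,-26,0],[28,-26,0],[28,-26,0],[28,-26,0]],"dr":[[0,0,0],[0,0,0],[0,0,0],[0,0,0],[0,0,0]],"jaw":[0,0,0,0,0]}' 60
python3 -m jog '{"travel":[[13,-34,0],[13,-34,0],[13,-34,0],[13,-34,0],[13,-34,0]],"dr":[[0,0,0],[0,0,0],[0,0,0],[0,0,0],[0,0,0]],"jaw":[0,0,0,0,0]}'
python3 -m jog '{"travel":[[13,-34,0],[13,-34,0],[13,-34,0],[13,-34,0],[13,-34,0]],"dr":[[0,0,0],[0,0,0],[0,0,0],[0,0,0],[0,0,0]],"jaw":[0,0,0,0,0]}'
python3 -m jog '{"travel":[[13,-34,0],[13,-34,0],[13,-34,0],[13,-34,0],[13,-39,0]],"dr":[[0,0,0],[0,0,0],[0,0,0],[0,0,0],[0,0,0]],"jaw":[0,0,0,0,0]}'
python3 -m jog '{"travel":[[0,0,0],[0,0,0]],"dr":[[0,0,0],[0,0,0]],"jaw":[0,0]}'
python3 - <<'E'
from h import *
c=cam("wrist");im=read_camera("wrist")[:,:,::-1]
cv2.imwrite("pics/w0.png",im);np.savez("w0.npz",K=c[0],R=c[1],t=c[2])
print(get_state()["qpos"],proj(c,(.51,.006,.08)))
E
```

```text
time: 0.52
eef_pos: [0.3147, 0.5206, 0.2307]
tcp_rot: [0.13, 0.992, -0.0, -0.0]
contact_force: [0.3, 0.9, 0.8]
opening: 1.001
time: 0.93
eef_pos: [0.379, 0.3504, 0.2308]
tcp_rot: [0.13, 0.992, -0.0, -0.0]
contact_force: [0.8, 0.0, -0.5]
opening: 0.998
time: 1.35
eef_pos: [0.4439, 0.1804, 0.231]
tcp_rot: [0.13, 0.992, -0.0, -0.0]
contact_force: [1.0, 0.4, -0.6]
opening: 1.003
time: 1.77
eef_pos: [0.509, 0.0059, 0.231]
tcp_rot: [0.13, 0.992, 0.0, -0.0]
contact_force: [1.3, 0.5, 0.1]
opening: 1.004
time: 1.93
eef_pos: [0.5091, 0.0054, 0.2307]
tcp_rot: [0.132, 0.991, 0.0, -0.001]
contact_force: [-0.7, 1.6, -0.1]
opening: 0.999
[-1.86695255e-01 -8.40541331e-02  1.97867897e+00  4.44047121e-04
  1.24843693e+00 -1.49484633e+00] [282.22988078 196.68710409]
```

View pics/w0.png

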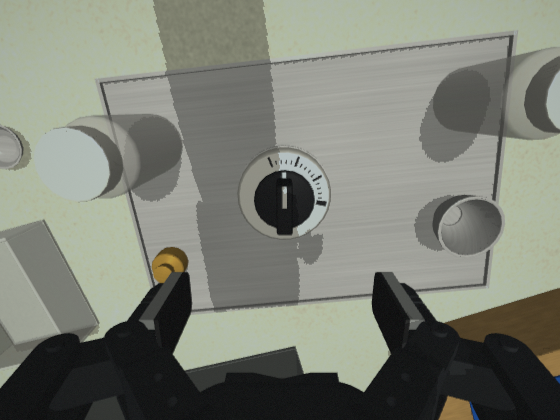

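The timer is at (284,194). The bar points up at the striped end (284,178), and the marks run from (270,160) to the broad mark at (321,203). Next I'll measure the centre and the angles.

```bash
cat > meas.py <<'E'
from h import *
import sys
im=cv2.imread(sys.argv[1]);d=np.load(sys.argv[2]);c=(d["K"],d["R"],d["t"])
x0,y0=[int(v) for v in sys.argv[3:5]]
hsv=cv2.cvtColor(im,cv2.COLOR_BGR2HSV)
m=(hsv[...,2]<60).astype(np.uint8)
n,l,s,ce=cv2.connectedComponentsWithStats(m)
k=l[y0-60:y0+60,x0-60:x0+60];ids=[i for i in np.unique(k) if i and s[i,4]<6000]
i=max(ids,key=lambda i:s[i,4]);print("disc+bar bbox",s[i],ce[i])
ctr=None
def fit(P):
    A=np.c_[2*P,np.ones(len(P))];q=np.linalg.lstsq(A,(P**2).sum(1),rcond=None)[0];return q[:2],np.sqrt(q[2]+q[0]**2+q[1]**2)
# drum top rim: radial gradient on plane z=.052
g=cv2.cvtColor(im,cv2.COLOR_BGR2GRAY).astype(np.float32)
C=ray(c,ce[i],.065)[:2]
th=np.radians(np.arange(0,360,2))
K=c
def prof(C,r,t,z):
    uv=np.array([proj(c,(C[0]+r*np.cos(a),C[1]+r*np.sin(a),z)) for a in t],np.float32)
    return cv2.remap(g,uv[:,0:1],uv[:,1:2],cv2.INTER_LINEAR)[:,0]
for it in range(3):  # disc edge at z=.065
    rs=np.arange(.025,.038,.0004);P=np.array([prof(C,r,th,.065) for r in rs])
    e=np.diff(P,axis=0);r=rs[e.argmax(0)]+.0002
    ok=(e.max(0)>8)&(abs(r-np.median(r))<.002)
    C,R=fit(np.c_[C[0]+r*np.cos(th),C[1]+r*np.sin(th)][ok])
print("disc centre",C.round(4),"R",R.round(4),ok.sum())
t=np.radians(np.arange(0,360,1))
q=np.mean([prof(C,r,t,.052) for r in (.040,.042,.044)],axis=0)
print("ring yaw:grey",[(int(np.degrees(a)),int(v)) for a,v in zip(t,q) if v<np.median(q)-25])
U,V=[v.ravel() for v in np.meshgrid(np.arange(x0-50,x0+50),np.arange(y0-50,y0+50))]
for zz in (.0985,.1035):
    W=np.array([ray(c,(u,v),zz)[:2] for u,v in zip(U,V)])-C
    sel=(g[V,U]>110)&(np.hypot(*W.T)<.021)
    w=W[sel]
    if len(w)>4:
        _,_,vt=np.linalg.svd(w-w.mean(0));print(zz,"stripe",len(w),"mean(mm)",(w.mean(0)*1e3).round(1),"yaw mean",np.degrees(np.arctan2(*w.mean(0)[::-1])).round(1),"axis",np.degrees(np.arctan2(vt[0,1],vt[0,0])).round(1))
E
python3 meas.py pics/w0.png w0.npz 284 194
python3 - <<'E'
import cv2
cv2.imwrite("pics/w0c.png",cv2.resize(cv2.imread("pics/w0.png")[140:250,225:345],None,fx=5,fy=5,interpolation=cv2.INTER_CUBIC))
E
```

```text
disc+bar bbox [ 254  170   60   65 2670] [283.74868914 200.80187266]
disc centre [0.5179 0.0057] R 0.0308 165
ring yaw:grey [(62, 110), (63, 67), (64, 43), (65, 40), (66, 38), (67, 37), (68, 55), (69, 108), (104, 116), (105, 66), (106, 69), (107, 100), (145, 76), (146, 51), (147, 94), (184, 110), (185, 65), (186, 42), (187, 62), (188, 109), (334, 87), (335, 68), (336, 63), (337, 58), (338, 55), (339, 56), (340, 58), (341, 59), (342, 60), (343, 61), (344, 61), (345, 61), (346, 61), (347, 60), (348, 60), (349, 59), (350, 57), (351, 56), (352, 54), (353, 53), (354, 51), (355, 50), (356, 58), (357, 81), (358, 102)]
0.0985 stripe 112 mean(mm) [-4.5  2. ] yaw mean 155.8 axis -10.4
0.1035 stripe 152 mean(mm) [1.8 0.6] yaw mean 18.6 axis -11.5
```

View pics/w0c.png

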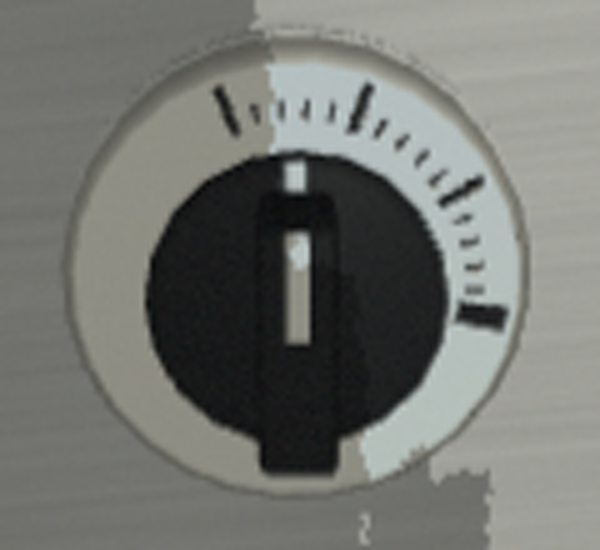

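```bash
python3 - <<'E'
from h import *
d=np.load("w0.npz");c=(d["K"],d["R"],d["t"]);C=np.array([.5179,.0057])
px=lambda x,y:(225+x/5-.4,140+y/5-.4)
a=lambda v:np.degrees(np.arctan2(v[1],v[0]))%360
p=ray(c,px(294,178),.065)[:2]-C;print("pointer",p,a(p))
for z in(.0985,.1035):
  s1=ray(c,px(298,235),z)[:2];s2=ray(c,px(298,343),z)[:2]
  e1=ray(c,px(260,465),z)[:2];e2=ray(c,px(337,465),z)[:2];f1=ray(c,px(263,212),z)[:2];f2=ray(c,px(333,212),z)[:2]
  print(z,"stripe",a(s1-s2),"edges",a(f1-e1),a(f2-e2),"width",np.hypot(*(e1-e2)),np.hypot(*(f1-f2)),"mid bar",(e1+e2+f1+f2)/4,"len",np.hypot(*(e1-f1)))
s=get_state();print(s["eef_pos"],a(Ro.from_quat(s["tcp_rot"]).as_matrix()[:,0]))
E
```

```text
pointer [-0.02490921  0.00611411] 166.2090588555823
0.0985 stripe 165.04447068199002 edges 163.9840929044574 166.3266224304169 width 0.014419702834682115 0.01244343060976211 mid bar [0.51587798 0.0062845 ] len 0.04833610996960352
0.1035 stripe 165.04447068199002 edges 163.9840929044574 166.32662243041693 width 0.014157580353167293 0.012217232958715955 mid bar [0.51436164 0.0066462 ] len 0.047457452396887555
[0.50871364 0.00669773 0.23073841] 164.94347105624624
```

```bash

python3 -m jog '{"travel":[[4,0,-35],[4,0,-35],[0,0,-35],[0,0,-32],[0,0,-22]],"dr":[[0,0,0],[0,0,0],[0,0,0],[0,0,0],[0,0,0]],"jaw":[0,0,0,0,60]}' 40
python3 -m jog '{"travel":[[0,0,0],[0,0,0],[0,0,0],[0,0,0]],"dr":[[0,0,0],[0,0,0],[0,0,0],[0,0,0]],"jaw":[130,150,160,170]}'
python3 -m jog '{"travel":[[0,0,0],[0,0,0],[0,0,0],[0,0,0]],"dr":[[0,0,0],[0,0,0],[0,0,0],[0,0,0]],"jaw":[190,205,220,255]}'
python3 -m jog '{"travel":[[0,0,0],[0,0,0],[0,0,0],[0,0,0]],"dr":[[0,0,0],[0,0,0],[0,0,0],[0,0,0]],"jaw":[255,255,255,255]}'
python3 - <<'E'
from h import *
c=cam("wrist");im=read_camera("wrist")[:,:,::-1]
cv2.imwrite("pics/w1.png",im);np.savez("w1.npz",K=c[0],R=c[1],t=c[2])
F=[]
for i in range(4):
  read_camera("side");F.append(get_state()["contact_force"])
print(np.mean(F,0),np.std(F,0))
s=get_state();x=Ro.from_quat(s["tcp_rot"]).as_matrix()[:,0];print(s["eef_pos"],np.degrees(np.arctan2(x[1],x[0])))
E
```

```text
time: 2.4
eef_pos: [0.5144, 0.0094, 0.0689]
tcp_rot: [0.129, 0.992, 0.0, -0.002]
contact_force: [0.3, -0.2, -0.5]
opening: 0.885
time: 2.73
eef_pos: [0.5187, 0.0075, 0.0748]
tcp_rot: [0.13, 0.992, -0.0, 0.002]
contact_force: [0.2, 0.2, 0.1]
opening: 0.338
time: 3.07
eef_pos: [0.5181, 0.0068, 0.0734]
tcp_rot: [0.13, 0.991, -0.0, 0.001]
contact_force: [1.0, -0.5, 1.1]
opening: 0.167
time: 3.4
eef_pos: [0.5177, 0.007, 0.0727]
tcp_rot: [0.13, 0.991, -0.0, 0.001]
contact_force: [2.6, -0.7, 1.1]
opening: 0.166
[ 2.44519114 -1.17133952  0.80993644] [0.24790053 0.16049955 0.2890219 ]
[0.51714747 0.0071625  0.07235369] 165.05068466936845
```

View pics/w1.png

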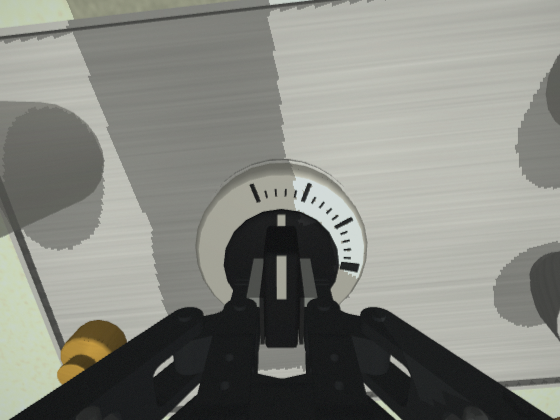

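The bar is pinched at (282,280) with opening 0.166 (14 mm). Now I bear down gradually.

```bash

python3 -m jog '{"travel":[[0,0,-1],[0,0,0],[0,0,0]],"dr":[[0,0,0],[0,0,0],[0,0,0]],"jaw":[255,255,255]}' 60
python3 -m jog '{"travel":[[0,0,-1],[0,0,0],[0,0,0]],"dr":[[0,0,0],[0,0,0],[0,0,0]],"jaw":[255,255,255]}'
```

```text
time: 3.9
eef_pos: [0.5172, 0.0071, 0.0717]
tcp_rot: [0.13, 0.992, -0.0, 0.0]
contact_force: [1.1, -1.8, 4.6]
opening: 0.161
time: 4.15
eef_pos: [0.5173, 0.0071, 0.0712]
tcp_rot: [0.13, 0.992, -0.0, 0.0]
contact_force: [-0.8, -1.3, 6.9]
opening: 0.163
```

```bash

python3 -m jog '{"travel":[[0,0,-0.7],[0,0,0],[0,0,0],[0,0,0]],"dr":[[0,0,0],[0,0,0],[0,0,0],[0,0,0]],"jaw":[255,255,255,255]}'
python3 -m jog '{"travel":[[0,0,0],[0,0,0],[0,0,0],[0,0,0]],"dr":[[0,0,0],[0,0,0],[0,0,0],[0,0,0]],"jaw":[255,255,255,255]}'
```

```text
time: 4.48
eef_pos: [0.5173, 0.0071, 0.0709]
tcp_rot: [0.13, 0.992, -0.0, -0.0]
contact_force: [-2.5, -1.1, 8.8]
opening: 0.161
time: 4.82
eef_pos: [0.5173, 0.0071, 0.0709]
tcp_rot: [0.13, 0.992, -0.0, 0.0]
contact_force: [-1.3, -1.3, 9.6]
opening: 0.167
```

```bash

python3 -m jog '{"travel":[[0,0,-0.5],[0,0,0],[0,0,0],[0,0,0],[0,0,0]],"dr":[[0,0,0],[0,0,0],[0,0,0],[0,0,0],[0,0,0]],"jaw":[255,255,255,255,255]}'
python3 -m jog '{"travel":[[0,0,0],[0,0,0],[0,0,0],[0,0,0],[0,0,0]],"dr":[[0,0,-2],[0,0,-2],[0,0,-2],[0,0,-2],[0,0,-2]],"jaw":[255,255,255,255,255]}'
```

```text
time: 5.23
eef_pos: [0.5174, 0.0071, 0.0706]
tcp_rot: [0.13, 0.992, -0.0, -0.0]
contact_force: [-1.1, -0.7, 11.0]
opening: 0.164
time: 5.65
eef_pos: [0.5174, 0.007, 0.0706]
tcp_rot: [0.216, 0.976, -0.0, 0.0]
contact_force: [-1.2, -0.6, 10.5]
opening: 0.163
```

```bash

python3 -m jog '{"travel":[[0,0,-0.2],[0,0,0],[0,0,0],[0,0,0],[0,0,0]],"dr":[[0,0,-3],[0,0,-3],[0,0,-3],[0,0,-3],[0,0,-3]],"jaw":[255,255,255,255,255]}'
python3 -m jog '{"travel":[[0,0,0],[0,0,0],[0,0,0],[0,0,0],[0,0,0]],"dr":[[0,0,-3],[0,0,-3],[0,0,-3],[0,0,-3],[0,0,-3]],"jaw":[255,255,255,255,255]}'
python3 - <<'E'
from h import *
c=cam("wrist");im=read_camera("wrist")[:,:,::-1]
cv2.imwrite("pics/w2.png",im);np.savez("w2.npz",K=c[0],R=c[1],t=c[2])
E
```

```text
time: 6.07
eef_pos: [0.5174, 0.0069, 0.0705]
tcp_rot: [0.342, 0.94, -0.001, 0.0]
contact_force: [-2.6, -1.3, 11.1]
opening: 0.16
time: 6.48
eef_pos: [0.5174, 0.0068, 0.0706]
tcp_rot: [0.462, 0.887, -0.001, 0.0]
contact_force: [-2.1, -1.4, 11.5]
opening: 0.163
```

View pics/w2.png

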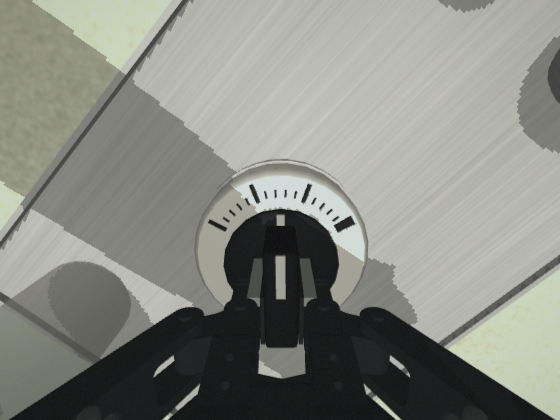

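The pointer at (281,218) lies midway between the 5 mark (253,193) and the 10 mark (307,193), so about 60°. The knob turned and the case held. I'll continue to about 127°.

```bash

python3 -m jog '{"travel":[[0,0,-0.1],[0,0,0],[0,0,0],[0,0,0],[0,0,0]],"dr":[[0,0,-3],[0,0,-3],[0,0,-3],[0,0,-3],[0,0,-3]],"jaw":[255,255,255,255,255]}'
python3 -m jog '{"travel":[[0,0,0],[0,0,0],[0,0,0],[0,0,0],[0,0,0]],"dr":[[0,0,-3],[0,0,-3],[0,0,-3],[0,0,-3],[0,0,-3]],"jaw":[255,255,255,255,255]}'
python3 -m jog '{"travel":[[0,0,0],[0,0,0],[0,0,0],[0,0,0],[0,0,0]],"dr":[[0,0,-3],[0,0,-3],[0,0,-3],[0,0,-3],[0,0,-3]],"jaw":[255,255,255,255,255]}'
python3 -m jog '{"travel":[[0,0,0],[0,0,0],[0,0,0],[0,0,0],[0,0,0]],"dr":[[0,0,-3],[0,0,-3],[0,0,-3],[0,0,-3],[0,0,-3]],"jaw":[255,255,255,255,255]}'
python3 -m jog '{"travel":[[0,0,0],[0,0,0],[0,0,0],[0,0,0],[0,0,0]],"dr":[[0,0,-3],[0,0,-3],[0,0,-1],[0,0,0],[0,0,0]],"jaw":[255,255,255,255,255]}'
python3 - <<'E'
from h import *
c=cam("wrist");im=read_camera("wrist")[:,:,::-1]
cv2.imwrite("pics/w3.png",im);np.savez("w3.npz",K=c[0],R=c[1],t=c[2])
s=get_state();x=Ro.from_quat(s["tcp_rot"]).as_matrix()[:,0];print(s["contact_force"],s["wrist_torque"],np.degrees(np.arctan2(x[1],x[0])))
E
```

```text
time: 6.95
eef_pos: [0.5173, 0.0067, 0.0705]
tcp_rot: [0.573, 0.819, -0.001, 0.0]
contact_force: [-2.9, -1.2, 11.5]
opening: 0.161
time: 7.37
eef_pos: [0.5172, 0.0066, 0.0705]
tcp_rot: [0.675, 0.737, -0.001, 0.0]
contact_force: [-2.8, -2.2, 11.4]
opening: 0.16
time: 7.78
eef_pos: [0.5171, 0.0066, 0.0705]
tcp_rot: [0.766, 0.643, -0.001, 0.0]
contact_force: [-3.5, -2.1, 11.3]
opening: 0.163
time: 8.2
eef_pos: [0.517, 0.0066, 0.0704]
tcp_rot: [0.843, 0.538, -0.001, 0.0]
contact_force: [-2.8, -2.1, 12.2]
opening: 0.164
time: 8.62
eef_pos: [0.5169, 0.0066, 0.0704]
tcp_rot: [0.874, 0.486, -0.001, 0.0]
contact_force: [-4.5, -2.9, 11.7]
opening: 0.163
[-3.21163125 -2.44114015 12.36988007] [-0.46212899  0.57319056  0.11101324] 58.16417240392717
```

View pics/w3.png

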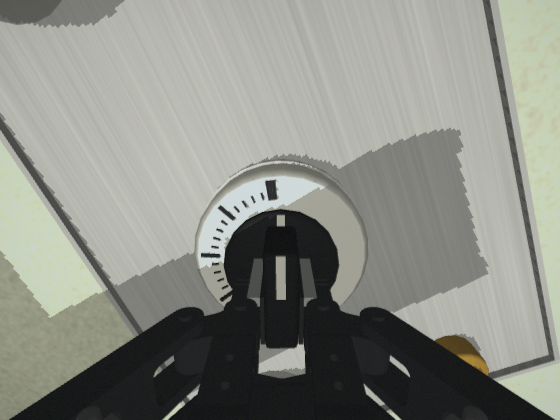

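The pointer at (281,218) is past the broad mark (272,188) by about 7°, so the bell is wound. Now back 47.5° to the 10-minute mark.

```bash

python3 -m jog '{"travel":[[0,0,0],[0,0,0],[0,0,0],[0,0,0],[0,0,0]],"dr":[[0,0,3],[0,0,3],[0,0,3],[0,0,3],[0,0,3]],"jaw":[255,255,255,255,255]}'
python3 -m jog '{"travel":[[0,0,0],[0,0,0],[0,0,0],[0,0,0],[0,0,0]],"dr":[[0,0,3],[0,0,3],[0,0,3],[0,0,3],[0,0,3]],"jaw":[255,255,255,255,255]}'
python3 -m jog '{"travel":[[0,0,0],[0,0,0],[0,0,0],[0,0,0],[0,0,0]],"dr":[[0,0,3],[0,0,3],[0,0,3],[0,0,3],[0,0,3]],"jaw":[255,255,255,255,255]}'
python3 -m jog '{"travel":[[0,0,0],[0,0,0],[0,0,0],[0,0,0]],"dr":[[0,0,2.5],[0,0,0],[0,0,0],[0,0,0]],"jaw":[255,255,255,255]}'
python3 - <<'E'
from h import *
c=cam("wrist");im=read_camera("wrist")[:,:,::-1]
cv2.imwrite("pics/w4.png",im);np.savez("w4.npz",K=c[0],R=c[1],t=c[2])
s=get_state();x=Ro.from_quat(s["tcp_rot"]).as_matrix()[:,0];print(s["contact_force"],s["wrist_torque"],np.degrees(np.arctan2(x[1],x[0])))
cv2.imwrite("pics/w4c.png",cv2.resize(im[150:310,190:375],None,fx=3.5,fy=3.5,interpolation=cv2.INTER_CUBIC))
a=lambda v:np.degrees(np.arctan2(v[1],v[0]))%360
C=np.array([.5174,.0065])
g=cv2.cvtColor(np.ascontiguousarray(im),cv2.COLOR_BGR2GRAY)
t=np.arange(20,220,.5)
q=np.mean([[g[tuple(np.round(proj(c,(C[0]+r*np.cos(np.radians(k)),C[1]+r*np.sin(np.radians(k)),.052))[::-1]).astype(int))] for k in t] for r in(.042,.044,.046)],0)
print([(k,int(v)) for k,v in zip(t,q) if v<95])
E
```

```text
time: 9.08
eef_pos: [0.517, 0.0066, 0.0704]
tcp_rot: [0.803, 0.596, -0.001, 0.0]
contact_force: [-3.6, -3.0, 10.9]
opening: 0.161
time: 9.5
eef_pos: [0.5171, 0.0066, 0.0705]
tcp_rot: [0.718, 0.696, -0.001, 0.0]
contact_force: [-2.6, -2.2, 11.7]
opening: 0.164
time: 9.92
eef_pos: [0.5173, 0.0066, 0.0705]
tcp_rot: [0.621, 0.784, -0.001, 0.0]
contact_force: [-3.3, -2.5, 11.3]
opening: 0.16
time: 10.25
eef_pos: [0.5173, 0.0067, 0.0705]
tcp_rot: [0.605, 0.796, -0.001, 0.0]
contact_force: [-2.4, -2.0, 11.2]
opening: 0.161
[-2.74377478 -2.2716048  11.51605445] [-0.44244815  0.42419827 -0.01174167] 105.58607471455164
[(np.float64(67.5), 86), (np.float64(68.0), 86), (np.float64(68.5), 92), (np.float64(184.5), 68), (np.float64(185.0), 68), (np.float64(185.5), 70), (np.float64(186.0), 70), (np.float64(186.5), 76)]
```

View pics/w4c.png

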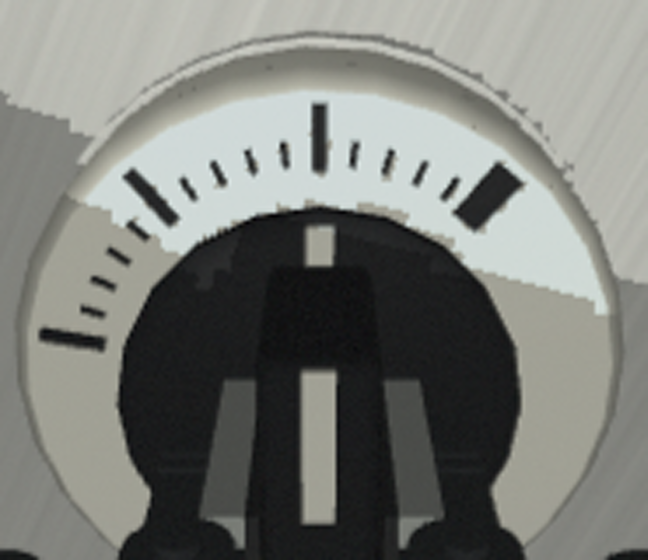

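Pointer and 10-minute mark line up (both at crop x≈319). I let go while still pressed, then lift.

```bash

python3 -m jog '{"travel":[[0,0,0],[0,0,0],[0,0,0],[0,0,0],[0,0,0]],"dr":[[0,0,0],[0,0,0],[0,0,0],[0,0,0],[0,0,0]],"jaw":[190,150,110,80,80]}' 20
python3 -m jog '{"travel":[[0,0,10],[0,0,20],[0,0,30],[0,0,35],[0,0,35]],"dr":[[0,0,0],[0,0,0],[0,0,0],[0,0,0],[0,0,0]],"jaw":[80,80,80,80,80]}'
python3 -m jog '{"travel":[[0,0,25],[0,0,0],[0,0,0],[0,0,0]],"dr":[[0,0,0],[0,0,0],[0,0,0],[0,0,0]],"jaw":[0,0,0,0]}'
python3 - <<'E'
from h import *
c=cam("wrist");im=read_camera("wrist")[:,:,::-1]
cv2.imwrite("pics/w5.png",im);np.savez("w5.npz",K=c[0],R=c[1],t=c[2])
u,v=proj(c,(.517,.0065,.08)).astype(int);print(u,v)
z=cv2.resize(im[v-65:v+65,u-75:u+75],None,fx=4,fy=4,interpolation=cv2.INTER_CUBIC);cv2.imwrite("pics/w5c.png",z)
cv2.imwrite("pics/end.png",np.hstack([cv2.resize(im,(400,300)),cv2.resize(read_camera("top")[:,:,::-1],(400,300))]))
E
python3 meas.py pics/w5.png w5.npz 282 190
```

```text
time: 10.72
eef_pos: [0.5162, 0.0074, 0.068]
tcp_rot: [0.605, 0.796, -0.0, -0.001]
contact_force: [0.4, -0.3, 0.6]
opening: 0.685
time: 11.13
eef_pos: [0.5163, 0.0074, 0.2002]
tcp_rot: [0.605, 0.796, -0.0, -0.001]
contact_force: [0.4, -0.0, 0.4]
opening: 0.685
time: 11.47
eef_pos: [0.5164, 0.0073, 0.2234]
tcp_rot: [0.605, 0.796, -0.0, -0.0]
contact_force: [0.7, 0.6, 0.1]
opening: 0.999
281 199
disc+bar bbox [ 251  163   62   66 2816] [281.78622159 194.62322443]
disc centre [0.5171 0.0074] R 0.0306 165
ring yaw:grey [(62, 87), (63, 57), (64, 55), (65, 57), (66, 53), (67, 51), (68, 88), (105, 89), (106, 80), (107, 104), (145, 111), (146, 64), (147, 78), (185, 98), (186, 51), (187, 42), (188, 72), (189, 108), (273, 113), (274, 90), (275, 80), (276, 73), (277, 74), (278, 76), (279, 78), (280, 80), (281, 81), (282, 82), (283, 83), (284, 83), (285, 83), (286, 84), (287, 84), (288, 83), (289, 82), (290, 81), (291, 79), (292, 79), (293, 77), (294, 76), (295, 76), (296, 83), (297, 102)]
0.0985 stripe 113 mean(mm) [-2.3  6.1] yaw mean 110.2 axis -78.8
0.1035 stripe 158 mean(mm) [-0.6 -0.1] yaw mean -171.0 axis -76.9
```

View pics/w5c.png

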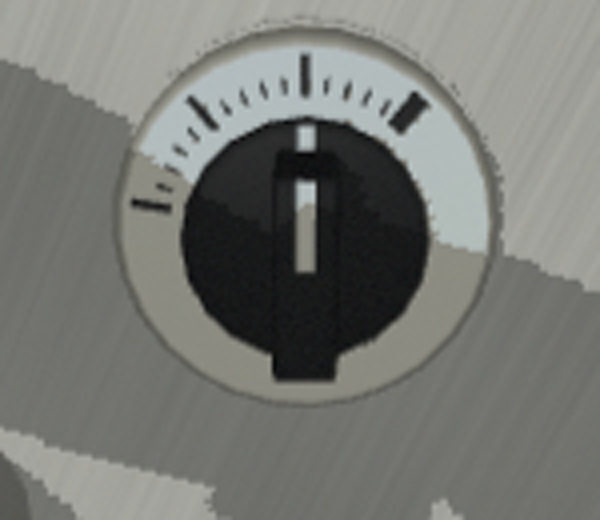

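View pics/end.png

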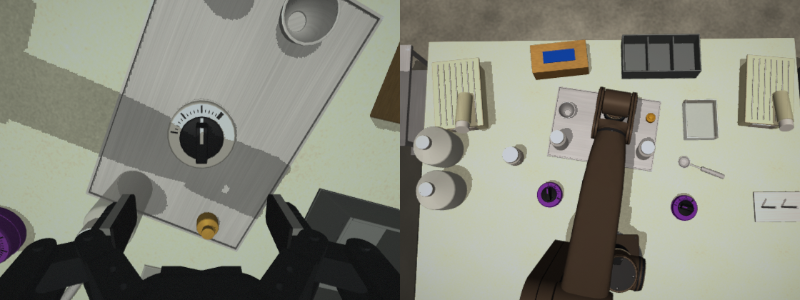

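After release, the pointer (305,138) still lines up with the 10-minute mark (305,75). The marks are at the same angles and the centre has moved no more than about 2 mm. Nothing else has moved, and the gripper is clear.

```bash
python3 -c "
from plant import *
print(sign_off())"
```

```text
the job is handed in; nothing more can be done
None
```

The timer is set to 10 minutes and the job is handed in, at about 12 s of the 51 s allowed. I pinched the knob bar and bore down with 10.5–12.4 N. I turned the knob clockwise from about 21° to about 127°, past the broad 15-minute mark (120°) and short of the stop. Then I turned it back to the 10-minute mark, let go while still pressed, and lifted clear.

- **Dial:** The final close-up shows the pointer in line with the 10-minute mark. The gripper's angle at release was 105.6° and the mark measured 105.7°.
- **Timer case:** All its marks are within 1° of where they were at the start, and its centre moved no more than about 2 mm, which is within measurement error.
- **Rest of the bench:** By eye, the other things in the last pictures are where they were. The arm hides part of the tray in the top view.
- **Disagreement:** The automatic stripe-angle fit was about 4° off the other bar readings at the start, and read about 101–103° at the end. I took it to be thrown off by bright pixels outside the stripe and relied on the visible pointer and the gripper angle instead.

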